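# Unclip the large component reel

### The arm

A 6-joint arm with a two-finger parallel gripper is mounted at the origin on the work surface. World frame = base frame: x ahead of the robot, y to its left, z up, the work surface at z = 0. Lengths are in m, angles in rad, forces in N, time in s.
With the tool pointing down it reaches from about 0.425 to 1.125 m from the base axis. Payload 14.9 kg.
Tool frame: the origin (TCP) lies between the finger pads; the fingertips stand 17 mm ahead of it and the grasp point (between the pads) lies 2 mm behind it (ctrl.finger_overhang is the z of the fingertips in the tool frame, in m); z points along the fingers, y is the line along which they close (so a half turn about z gives the same grasp; the last joint's range is limited). The gripper opens to 91 mm and grips with 3 to 60 N. Pads are 32 mm wide; open, the fingers measure 118 mm over their backs; the gripper's body (76 mm by 178 mm) begins 60 mm behind the grasp point.
Start: joints at [1.088, 0.379, 1.734, -0, 1.028, -0.033], TCP at [0.304, 0.63, 0.231] pointing down, gripper open.
Joint ranges: [-2.77, 2.77], [-0.74, 2.19], [0, 2.66], [-1.06, 4.2], [0.31, 2.87], [-3.08, 3.08]. Speed limits (rad/s): [1.89, 1.89, 2.39, 3.14, 3.14, 3.14].

### API

Orientations are given as [roll, pitch, yaw] about the fixed x, y, z axes, in that order (R = Rz(yaw) Ry(pitch) Rx(roll)).
In Python, from rig import ctrl gives the robot as it stands.
- The arm moves only by the tool drive_tool, never from a script. Its argument "targets" is a list of rows, each a list of 7 numbers: the opening, from 0 (shut) to 1 (fully open), then the shift along the tool's x, y, z in m, then the turn, a rotation vector about the tool's x, y, z in degrees. A call has 1 to 5 rows; each row is the pose to reach, as a shift and turn from the pose commanded when the call began, along the tool's axes at that moment; what a row does not reach only later rows make up. A row lasts 1/10 s, in which the tool goes at most 50 mm and 8.59 degrees, less where a joint would pass 70% of its speed; a pose out of reach is approached as far as the arm can. A call with a gripper value outside its range is refused whole. The fingers move at their own pace and stop on an object; the grip force is fixed at half the most. Time passes only in rows, so rows that repeat a pose let the fingers close. It gives the time, the measured TCP pose, the force, the opening and the grip force at its end, in the units of the state.
- ctrl.state(): the state, without advancing time (a new reading comes with each control period).
- ctrl.read_camera(name): name is "side" or "top" or "wrist"; returns a dict with "frame" (420x560x3 uint8, red, green, blue), "fx", "fy", "cx", "cy" (pixels), "D" ([k1, k2, p1, p2, k3] as OpenCV has them; the pictures are not rectified), "position" and "attitude" of the camera in the world. Camera axes: x right, y up, looking along -z (the intrinsics and any distortion apply to the point x, -y, -z); pixel columns grow to the right and rows downward; lengths in m; the calibration is good to about 2 mm. A picture is of the moment at which its call begins. There is no depth.
- ctrl.job_done(): hands the job in; it is judged then, once.
Trained networks look in the newest picture that a camera, given by its name, has taken for a name from the list of things; names that differ only in an ending like _2 or _b are one class to them, and where a whole thing is asked for, a point or a joint stands for the part that bears it (a point fixed in the world has none). Each returns a list of dicts, best first, with "p" (0 to 1); they miss things now and then, are a little off and sometimes report something else, mostly with a low value. They report only what shows in the picture. A call takes as long as a camera call. They do not tell look-alikes from the thing itself.
- ctrl.spot_in(camera, target): "pixel" ([column, row] in pixels, amid what is visible of it).
- ctrl.regions_of(camera, target): "region" (420x560 bool, what is visible of it) and "pixel" ([column, row] in pixels, amid what is visible of it).
- ctrl.spot_point(camera, target): "pixel" ([column, row] in pixels: a listed point, or the origin of a listed thing).
The state is a dict: "t": time; "joints": joint angles; "joint_vel": joint speeds; "tau": joint torques, N m; "eef_pos": TCP position; "tcp_rot": TCP orientation; "wrist_force": force on the tool from outside, world axes, zero at the start; "wrist_torque": the same for the moment, N m; "grip_width": finger opening in m; "finger_force": force on a finger pad.
Only numpy, scipy, OpenCV 4.12 (cv2) and the standard library are available. Lean on these libraries where they do the work, as an engineer would, in place of code of your own. Each camera call takes 0.05 s, during which the arm holds its last target. There are 200 camera calls.

### The job

The large component reel is due for changing. Pick up the hooked pick from its white foam block, hook it into the pull loop of the large reel's retaining clip and pull the clip sideways off the spindle, without touching either clip with your fingers and leaving the small reel's clip in place. Leave the freed clip lying on the large reel, clear of the spindle, and lay the pick back on its foam block.

Things in the scene. Friction and masses are not known exactly. Their poses are not given: they have to be found in the camera images.
- pick: Hooked pick, 60 g: black flat-sided handle 90 long (x), 14 wide (y), 16 high (z); 4 mm wire shank from its +x end, 8 above the handle's underside, bent straight down at x = +85; the hook's tip is 34 below the underside. Origin: centre of the handle's underside, z up. Lies level on the foam block, hook hanging past its far end. Grip mid-handle, about 60 N. The straight driver nearby is not it.
- rest: White foam block, fixed, 100 (x) by 70 (y) by 45 mm high, flat top, on which the pick lies along x with its hook over the block's +x end. Origin: centre of its underside, z up; its top is 45 above the origin.
- clip_large: Steel clip, 4 thick, on the large reel (170 across): a C of two sprung legs round the spindle and a square pull loop, its end bar turned up 10 high. Origin: underside, on the spindle axis when seated; loop along -x, roughly to the robot, open x -11 to -36, y -11 to 11. It can turn, not lift. 5 to 10 N along -x frees it in 12 mm; it drops: pull on to 50, lift hook out.
- clip_small: The same clip on the small reel (110 across), same axes, to be left alone. Reels are fixed, either may be on the left. Heights above the bench on both: reel's flat top 34 mm, black hub boss (30 across) under the clip 40, seated clip's underside 40, spindle's head (16 across) 56. Beyond the boss, x below -15, the loop is open down to the reel's top: room for the hook's tip.
Mind the look-alikes: they are no part of the job. Leave any pink look-alike of the pick alone. Of the things shaped like the rest, the white one is meant.

How it is judged:
By the outcome, as a careful person would: the job done as asked, in the order asked, and still so for the second after the job is handed in, with the robot touching nothing.
It also fails if it takes over 45 s, if anything falls off the work surface, if the arm or the gripper's body presses on something with over 40 N, if the wrist force passes 120 N, or if a joint passes its speed limit or range.

## Working session

There is one attempt and no reset: what is moved stays moved. The work goes in short steps, Python scripts to look and compute and a tool call to move; the robot and the scene stay as the last step left them, time stands still between calls to the robot, and variables do not carry over. Pictures are saved under pics/ and viewed, at most 10 in all, crops included, and the job is handed in when it is done.

Besides the shell and the picture viewer there is one more tool, called after ">>>" as name([rows], argument=value, ...), one row to a line, values as JSON. drive_tool: Moves the arm, as the interface text tells. Its arguments: {"type":"object","properties":{"targets":{"type":"array"}},"required":["targets"]}

```bash
mkdir -p pics
cat > h.py <<'E'
import numpy as np, cv2
from scipy.spatial.transform import Rotation as R
from rig import ctrl
def att(a):
    a=np.array(a,float)
    if a.shape==(3,3): return a
    return R.from_euler('xyz',a).as_matrix() if a.size==3 else R.from_quat(a).as_matrix()
def ray(c,px):
    K=np.array([[c['fx'],0,c['cx']],[0,c['fy'],c['cy']],[0,0,1]])
    u=cv2.undistortPoints(np.array([[px]],float),K,np.array(c['D'],float))[0,0]
    return att(c['attitude'])@np.array([u[0],-u[1],-1.])
def at_z(c,px,z):
    d=ray(c,px);p=np.array(c['position']);return p+d*(z-p[2])/d[2]
def proj(c,P):
    q=att(c['attitude']).T@(np.array(P)-np.array(c['position']))
    K=np.array([[c['fx'],0,c['cx']],[0,c['fy'],c['cy']],[0,0,1]])
    return cv2.projectPoints(np.array([[q[0],-q[1],-q[2]]]),np.zeros(3),np.zeros(3),K,np.array(c['D'],float))[0][0,0]
def save(c,n): cv2.imwrite('pics/'+n,c['frame'][:,:,::-1])
E
python3 - <<'E'
from h import *
np.set_printoptions(precision=4,suppress=True)
for n in ['top','side']:
    c=ctrl.read_camera(n);save(c,n+'0.png');print(n,c['position'],c['attitude'],c['fx'],c['D'])
    for t,z in [('pick',.05),('rest',.0),('clip_large',.04),('clip_small',.04)]:
        for s in ctrl.spot_point(n,t): print(t,'pt',np.round(s['pixel'],1),round(s['p'],2),at_z(c,s['pixel'],z))
E
```

```text
top [0.2185 0.177  1.0666] [ 0.1963  0.02   -1.5869] 421.8606512844809 [-0.0494  0.      0.      0.      0.    ]
pick pt [245.8 309.1] 0.75 [0.1929 0.2654 0.05  ]
pick pt [119.2 264.1] 0.72 [0.3036 0.5743 0.05  ]
pick pt [215.4 161.6] 0.69 [0.5586 0.3414 0.05  ]
rest pt [215.4 165.7] 0.87 [0.5639 0.3493 0.    ]
rest pt [269.8 167.5] 0.87 [0.5556 0.2052 0.    ]
clip_large pt [214.2 168.5] 0.69 [0.5436 0.3458 0.04  ]
clip_large pt [418.1 120.1] 0.43 [ 0.6637 -0.1832  0.04  ]
clip_small pt [333.4 141.7] 0.44 [0.6086 0.0398 0.04  ]
side [-0.3627 -0.6592  0.8846] [ 0.9571  0.007  -0.7527] 455.732018294649 [0.0062 0.     0.     0.     0.    ]
pick pt [279.3 177.7] 0.67 [0.5618 0.3458 0.05  ]
rest pt [302.9 207.6] 0.95 [0.5433 0.21   0.    ]
rest pt [276.7 189.7] 0.79 [0.5546 0.3524 0.    ]
clip_large pt [425.2 236.2] 0.38 [ 0.6583 -0.1802  0.04  ]
clip_small pt [350.2 214.9] 0.44 [0.5813 0.0403 0.04  ]
```

View pics/top0.png

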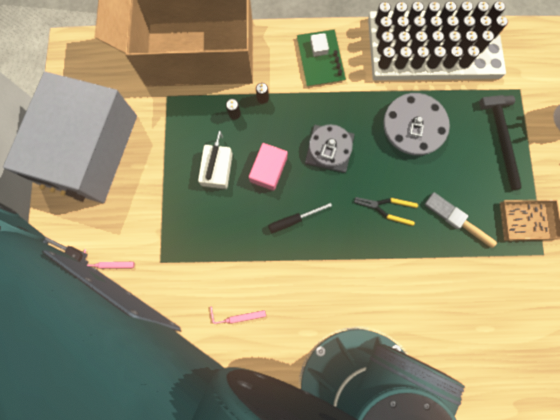

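View pics/side0.png

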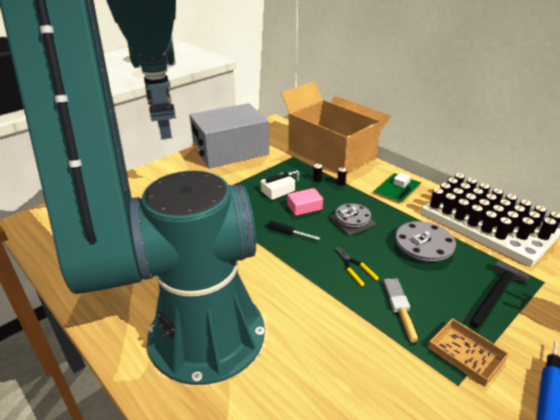

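The top picture shows the white block with the black pick at about (213,163), hook end toward (219,135). The large reel is at (417,125) and the small one at (331,147). The pink look-alikes are at (112,265), (245,316) and (269,167).

Run:
```python
from h import *
np.set_printoptions(precision=4,suppress=True)
c=ctrl.read_camera('top');f=c['frame']
for t in ['pick','rest','clip_large']:
    for s in ctrl.regions_of('top',t):
        px=s['pixel']; m=s['region'].astype(np.uint8); print(t,round(s['p'],2),np.round(px),m.sum())
        if t=='pick' and abs(px[0]-215)<15 and abs(px[1]-162)<20:
            g=(m>0)&(f.max(2)<70)
            ys,xs=np.nonzero(g); r=cv2.minAreaRect(np.c_[xs,ys].astype(np.float32)); b=cv2.boxPoints(r)
            print(r,len(xs)); print(np.array([at_z(c,q,.058) for q in b]))
        if t=='rest' and px[0]<240:
            ys,xs=np.nonzero(m); b=cv2.boxPoints(cv2.minAreaRect(np.c_[xs,ys].astype(np.float32)));print(np.array([at_z(c,q,.045) for q in b]))
        if t=='clip_large' and px[0]>380:
            ys,xs=np.nonzero(m); b=cv2.boxPoints(cv2.minAreaRect(np.c_[xs,ys].astype(np.float32)));print(np.array([at_z(c,q,.046) for q in b]))
a=cv2.resize(f[120:200,180:260],(400,400),interpolation=3);b=cv2.resize(f[85:165,377:457],(400,400),interpolation=3)
cv2.imwrite('pics/crop1.png',np.hstack([a,b])[:,:,::-1])
s=ctrl.state();print(s['t'],s['eef_pos'],s['tcp_rot'],s['grip_width'])
```

```text
pick 0.89 [246. 314.] 274
pick 0.61 [113. 268.] 179
pick 0.58 [212. 161.] 253
((212.48756408691406, 163.15130615234375), (2.2723941802978516, 31.023117065429688), 17.241458892822266) 23
[[0.5146 0.3611 0.058 ]
 [0.5919 0.339  0.058 ]
 [0.59   0.3335 0.058 ]
 [0.5127 0.3556 0.058 ]]
rest 0.76 [216. 162.] 1050
[[0.4999 0.3878 0.045 ]
 [0.6119 0.3774 0.045 ]
 [0.6001 0.2991 0.045 ]
 [0.4889 0.3111 0.045 ]]
rest 0.74 [269. 165.] 1215
0.7 [0.3043 0.6304 0.231 ] [ 3.1416 -0.      2.6918] 0.09132109076991886
```

View pics/crop1.png

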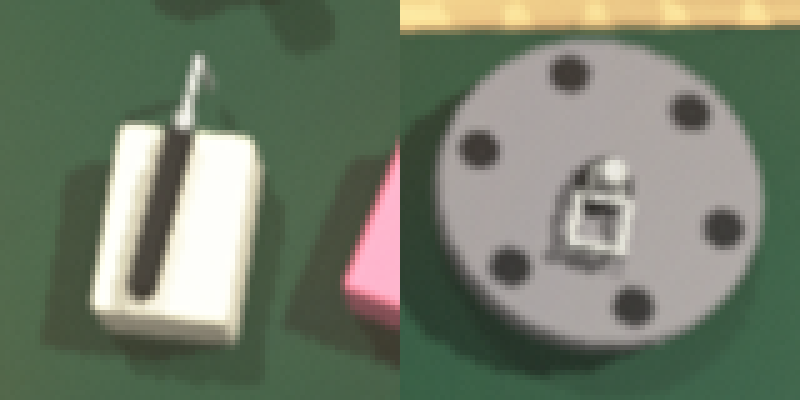

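Crop: the handle runs from (215.4,146) to (208,179.4) in full-picture pixels, with the hook beyond the block's far end. The large clip's loop lies below the spindle at about (417,129).

>>> drive_tool([
  [1,-0.069,-0.03,0.006,0,0,-2],
  [1,-0.115,-0.05,0.01,0,0,-4],
  [1,-0.16,-0.07,0.014,0,0,-6],
  [1,-0.205,-0.089,0.018,0,0,-8],
  [1,-0.25,-0.109,0.022,0,0,-10],
])

```text
t: 1.2
eef_pos: [0.4679, 0.4399, 0.2109]
tcp_rot: [3.141, 0.0, 2.868]
wrist_force: [0.1, 0.3, 0.1]
grip_width: 0.0913
finger_force: 0.0
```

>>> drive_tool([
  [1,-0.047,-0.02,0.004,0,0,0],
  [1,-0.082,-0.055,0.008,0,0,0],
  [1,-0.082,-0.055,0.008,0,0,0],
])

```text
t: 1.5
eef_pos: [0.533, 0.3621, 0.2023]
tcp_rot: [-3.141, -0.0, 2.862]
wrist_force: [-0.3, 0.5, -0.0]
grip_width: 0.091
finger_force: 0.0
```

```bash
cat > w.py <<'E'
from h import *
import sys
np.set_printoptions(precision=4,suppress=True)
c=ctrl.read_camera('wrist');save(c,sys.argv[1]+'.png')
s=ctrl.state();print(s['t'],s['eef_pos'],s['tcp_rot'],s['wrist_force'],s['grip_width']);print(c['position'],c['attitude'],c['fx'],c['cx'],c['cy'],c['D'])
for t,z in [('pick',.045),('rest',0),('clip_large',.04)]:
    for q in ctrl.spot_point('wrist',t): print(t,np.round(q['pixel'],1),round(q['p'],2),at_z(c,q['pixel'],z))
E
python3 w.py w1
```

```text
1.55 [0.532  0.364  0.2026] [-3.1412 -0.0003  2.8629] [-0.7739  0.3612  0.0679] 0.09127299458501859
[0.4624 0.3812 0.3561] [-0.2636  0.0013  1.2925] 368.1912160516166 273.88615379947055 205.1885143060893 [-0.0629  0.      0.      0.      0.    ]
pick [269.4 222.9] 0.85 [0.5575 0.3495 0.045 ]
rest [263.2 208.4] 0.88 [0.5549 0.3432 0.    ]
rest [139.5 236.2] 0.82 [0.5484 0.2115 0.    ]
```

View pics/w1.png

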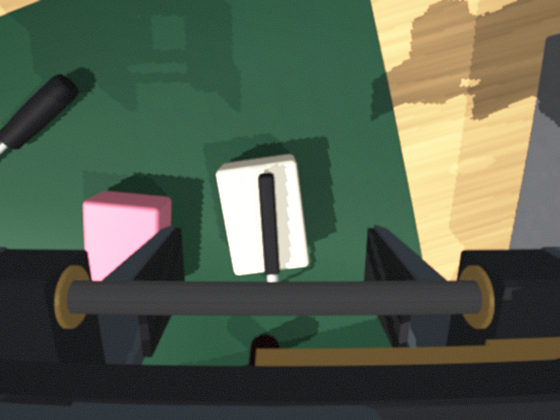

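Wrist picture: the handle runs from (266,175) to (271.5,274), centred on the white block. The hook side is at the bottom.

Run:
```python
from h import *
np.set_printoptions(precision=4,suppress=True)
c=ctrl.read_camera('wrist');f=c['frame']
m=np.zeros(f.shape[:2],bool);m[165:278,250:290]=f[165:278,250:290].max(2)<75
ys,xs=np.nonzero(m);b=cv2.boxPoints(cv2.minAreaRect(np.c_[xs,ys].astype(np.float32)))
W=np.array([at_z(c,q,.058) for q in b]);print(b,W,W.mean(0))
l=[np.linalg.norm(W[1]-W[0]),np.linalg.norm(W[2]-W[1])];d=(W[1]-W[0]) if l[0]>l[1] else W[2]-W[1];d*=np.sign(d[0])
print(l,np.arctan2(d[1],d[0]))
s=ctrl.state();print(s['eef_pos'],s['tcp_rot'])
D=W.mean(0)-np.array(s['eef_pos']);D[2]=.064-s['eef_pos'][2];print(R.from_euler('xyz',s['tcp_rot']).inv().apply(D))
```

```text
[[253.6311 178.2819]
 [267.8301 177.3658]
 [274.2031 276.1482]
 [260.0042 277.0643]] [[0.5106 0.3539 0.058 ]
 [0.513  0.3654 0.058 ]
 [0.6002 0.3463 0.058 ]
 [0.5977 0.3339 0.058 ]] [0.5554 0.3499 0.058 ]
[np.float64(0.01174144335187146), np.float64(0.08925502667647504)] -0.2148441206042343
[0.5302 0.3673 0.203 ] [3.1413 0.0001 2.8675]
[-0.0289 -0.01    0.139 ]
```

>>> drive_tool([
  [0.6,-0.029,-0.01,0.03,0,0,-3.4],
  [0.6,-0.029,-0.01,0.075,0,0,-3.4],
  [0.6,-0.029,-0.01,0.11,0,0,-3.4],
  [0.6,-0.029,-0.01,0.13,0,0,-3.4],
  [0.6,-0.029,-0.01,0.139,0,0,-3.4],
])

```text
t: 2.25
eef_pos: [0.5544, 0.3493, 0.0619]
tcp_rot: [-3.14, -0.002, 2.927]
wrist_force: [-25.2, -15.1, 116.2]
grip_width: 0.0555
finger_force: 63.1
```

>>> drive_tool([
  [0.6,0,0,0,0,0,0],
  [0,0,0,0,0,0,0],
  [0,0,0,0,0,0,0],
  [0,0,0,0,0,0,0],
  [0,0,0,0,0,0,0],
])

```text
t: 2.75
eef_pos: [0.556, 0.3489, 0.0642]
tcp_rot: [3.141, 0.0, 2.926]
wrist_force: [0.5, 0.6, -0.2]
grip_width: 0.0252
finger_force: 0.0
```

>>> drive_tool([
  [0,0,0,0,0,0,0],
  [0,0,0,0,0,0,0],
])

```text
t: 2.95
eef_pos: [0.556, 0.3487, 0.064]
tcp_rot: [3.141, 0.0, 2.926]
wrist_force: [-1.1, -0.3, 0.8]
grip_width: 0.0136
finger_force: 30.0
```

>>> drive_tool([
  [0,0,0,-0.01,0,0,0],
  [0,0,0,-0.035,0,0,0],
  [0,0,0,-0.065,0,0,0],
  [0,0,0,-0.085,0,0,0],
  [0,0,-0.01,-0.09,0,0,0],
])

```text
t: 3.45
eef_pos: [0.5551, 0.3399, 0.1569]
tcp_rot: [3.139, 0.003, 2.926]
wrist_force: [-0.3, 0.8, -0.1]
grip_width: 0.0136
finger_force: 30.0
```

>>> drive_tool([
  [0,-0.006,-0.03,0,0,0,0],
  [0,-0.014,-0.065,0,0,0,0],
  [0,-0.022,-0.105,0,0,0,0],
  [0,-0.03,-0.145,0,0,0,0],
  [0,-0.038,-0.185,0,0,0,-1],
])

```text
t: 3.95
eef_pos: [0.5502, 0.148, 0.1532]
tcp_rot: [-3.141, -0.001, 2.943]
wrist_force: [-0.0, -0.2, -1.0]
grip_width: 0.0135
finger_force: 30.0
```

>>> drive_tool([
  [0,-0.008,-0.04,0,0,0,-1],
  [0,-0.016,-0.08,0,0,0,-2],
  [0,-0.024,-0.12,0,0,0,-3],
  [0,-0.032,-0.16,0,0,0,-4],
  [0,-0.04,-0.2,0,0,0,-5],
])

```text
t: 4.45
eef_pos: [0.5499, -0.0558, 0.1533]
tcp_rot: [3.142, -0.001, 3.031]
wrist_force: [0.5, 0.5, -0.6]
grip_width: 0.0136
finger_force: 30.0
```

>>> drive_tool([
  [0,-0.008,-0.04,0,0,0,0],
  [0,-0.014,-0.075,0,0,0,0],
  [0,-0.016,-0.09,0,0,0,0],
  [0,-0.016,-0.095,0,0,0,0],
  [0,-0.016,-0.095,0,0,0,0],
])

```text
t: 4.95
eef_pos: [0.5558, -0.1499, 0.1534]
tcp_rot: [3.141, -0.001, 3.03]
wrist_force: [-0.3, 0.2, -1.0]
grip_width: 0.0139
finger_force: 30.0
```

```bash
python3 w.py w2
python3 - <<'E'
from h import *
np.set_printoptions(precision=4,suppress=True)
for n in ['top','side']:
    c=ctrl.read_camera(n);save(c,n+'2.png');print(c['position'])
    for t,z in [('pick',.13),('clip_large',.04)]:
        for q in ctrl.spot_point(n,t): print(t,np.round(q['pixel'],1),round(q['p'],2),at_z(c,q['pixel'],z))
E
```

```text
5.0 [ 0.556  -0.1493  0.1536] [ 3.1413 -0.0007  3.0305] [ 0.4411  0.4072 -0.3089] 0.013852603408624084
[ 0.4828 -0.143   0.3073] [-0.2628 -0.0001  1.4599] 368.1912160516166 273.88615379947055 205.1885143060893 [-0.0629  0.      0.      0.      0.    ]
pick [275.5 256.5] 0.9 [ 0.5936 -0.1541  0.045 ]
pick [527.3 239.2] 0.35 [0.6023 0.0433 0.045 ]
[0.2185 0.177  1.0666]
pick [248.3 312.5] 0.85 [0.1876 0.253  0.13  ]
pick [114.4 265.5] 0.77 [0.2939 0.5539 0.13  ]
pick [422.4 148.6] 0.46 [ 0.5533 -0.1554  0.13  ]
clip_large [415.7 120.4] 0.4 [ 0.663  -0.1769  0.04  ]
[-0.3627 -0.6592  0.8846]
pick [405.2 219. ] 0.49 [ 0.5756 -0.1515  0.13  ]
clip_large [427.1 237.4] 0.66 [ 0.6575 -0.1871  0.04  ]
```

View pics/w2.png

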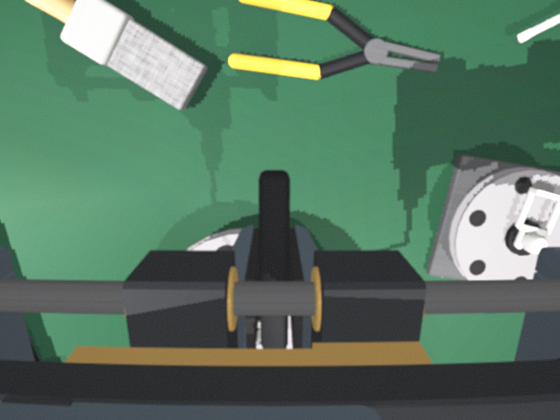

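The wrist view shows the pick held level along the tool, with its tail at (275,172). The large reel is hidden behind the gripper, so I'll use the first top and side pictures to fit the large reel and clip.

Run:
```python
from h import *
np.set_printoptions(precision=4,suppress=True)
cs={n:ctrl.read_camera(n) for n in ['wrist','top','side']}
s=ctrl.state();e=np.array(s['eef_pos']);r=R.from_euler('xyz',s['tcp_rot'])
print(e,s['tcp_rot'])
t=at_z(cs['wrist'],(275,172),e[2]-.004);print('tail in tool',r.inv().apply(t-e))
# reel: overlay predicted circle & clip on saved initial pictures, several candidates
P=np.array([.6606,-.1818,0]);
ims=[]
for n in ['top','side']:
    c=cs[n];im=cv2.imread(f'pics/{n}0.png');u=proj(c,P+[0,0,.04]).astype(int)
    x0,y0=u-[48,45]; k=4; cr=cv2.resize(im[y0:y0+90,x0:x0+96],None,fx=k,fy=k,interpolation=3)
    def dr(pts,col):
        q=np.array([(proj(c,p)-[x0-.0,y0-.0]+.5)*k-.5 for p in pts]);cv2.polylines(cr,[np.int32(np.round(q))],True,col,1,cv2.LINE_AA)
    th=np.linspace(0,2*np.pi,60)
    dr([P+[.085*np.cos(a),.085*np.sin(a),.034] for a in th],(0,0,255))
    dr([P+[.008*np.cos(a),.008*np.sin(a),.056] for a in th],(255,0,0))
    Y=R.from_euler('z',-.11)
    dr([P+Y.apply([x,y,.044]) for x,y in [(-.011,-.011),(-.011,.011),(-.036,.011),(-.036,-.011)]],(0,255,0))
    ims.append(cr)
cv2.imwrite('pics/ov.png',np.hstack(ims))
```

```text
[ 0.5565 -0.15    0.1538] [-3.1416  0.      3.0304]
tail in tool [ 0.0458 -0.0006  0.004 ]
```

View pics/ov.png

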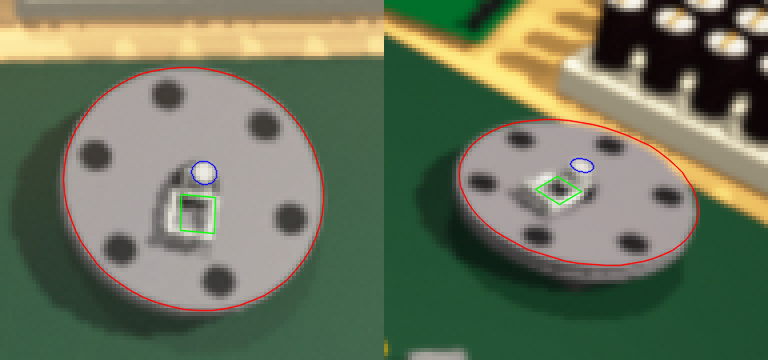

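The overlay matches the reel, spindle and loop in both views to within 2 mm. The spindle is at (0.660,-0.182) and the clip yaw is -0.11, the same as the pick's. Aligning and starting down.

>>> drive_tool([
  [0,0.003,-0.015,0,0,0,0],
  [0,0.003,-0.02,0.01,0,0,0],
  [0,0.003,-0.02,0.025,0,0,0],
  [0,0.003,-0.02,0.035,0,0,0],
  [0,0.003,-0.02,0.035,0,0,0],
])

```text
t: 6.1
eef_pos: [0.55, -0.1692, 0.1166]
tcp_rot: [3.141, -0.003, 3.03]
wrist_force: [-0.2, -0.3, 0.0]
grip_width: 0.014
finger_force: 30.0
```

```bash
cat > ov.py <<'E'
from h import *
import sys
P=np.array([.6606,-.1818,0]);s=ctrl.state();e=np.array(s['eef_pos']);r=R.from_euler('xyz',s['tcp_rot'])
hk=lambda z:e+r.apply([-.0842,-.0006,z])
print(s['t'],e,s['tcp_rot'],s['wrist_force'],'tip',hk(.053),'clipframe',R.from_euler('z',.11).apply(hk(.053)-P))
ims=[]
for n in ['top','side']:
    c=ctrl.read_camera(n);im=c['frame'][:,:,::-1].copy();u=proj(c,P+[-.02,0,.04]).astype(int)
    x0,y0=u-[33,37]; k=6; cr=cv2.resize(im[y0:y0+75,x0:x0+66],None,fx=k,fy=k,interpolation=3)
    if len(sys.argv)>2:
        q=np.array([(proj(c,hk(z))-[x0,y0]+.5)*k for z in (.01,.053)]);cv2.polylines(cr,[np.int32(q)],False,(0,0,255),1,cv2.LINE_AA)
    ims.append(cr)
cv2.imwrite('pics/'+sys.argv[1],np.hstack(ims))
E
python3 ov.py ov2.png 1
```

```text
6.1 [ 0.55000782 -0.16916774  0.11656899] [ 3.14079558 -0.00330667  3.03019832] [-0.23535647 -0.30583454  0.03411054] tip [ 0.63344932 -0.17906252  0.0632904 ] clipframe [-0.0272871  -0.00025962  0.0632904 ]
```

View pics/ov2.png

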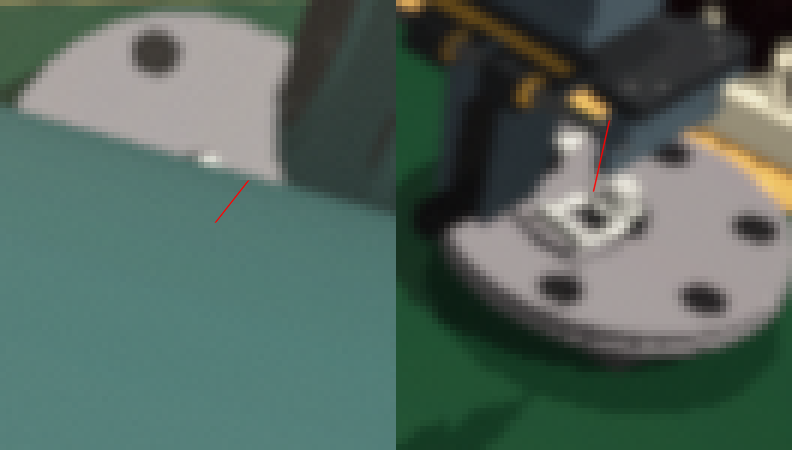

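The top view is blocked by the arm. In the side view the hook is hard to separate from the gripper, so I'll zoom in with the model's outline beside it.

Run:
```python
from h import *
s=ctrl.state();e=np.array(s['eef_pos']);r=R.from_euler('xyz',s['tcp_rot'])
c=ctrl.read_camera('side');im=c['frame'][:,:,::-1].copy()
g=lambda *p:proj(c,e+r.apply(p))
L=np.array([g(-.044,-.0006,.011),g(-.0842,-.0006,.011),g(-.0842,-.0006,.053)]);print(L)
x0,y0=(L[1]-[22,16]).astype(int);k=9
a=cv2.resize(im[y0:y0+44,x0:x0+44],None,fx=k,fy=k,interpolation=cv2.INTER_CUBIC);b=a.copy()
cv2.polylines(b,[np.int32((L-[x0,y0]+.5)*k)],False,(0,0,255),1,cv2.LINE_AA)
cv2.imwrite('pics/ov3.png',np.hstack([a,b]));print(x0,y0)
```

```text
[[415.08019114 226.34491592]
 [424.44394943 221.10568717]
 [421.8949943  232.77277503]]
402 205
```

View pics/ov3.png

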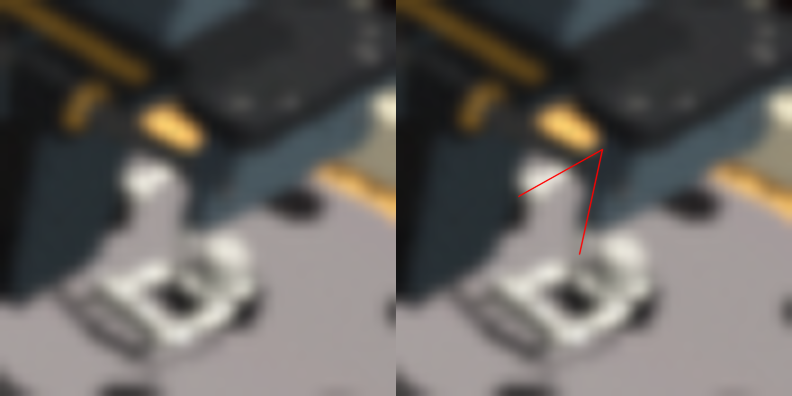

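The ferrule matches the model at the handle's end, and a thin vertical wire near x≈183 in the crop matches the predicted hook over the loop. Lowering slowly.

>>> drive_tool([
  [0,0,0,0.008,0,0,0],
  [0,0,0,0.015,0,0,0],
  [0,0,0,0.02,0,0,0],
  [0,0,0,0.024,0,0,0],
  [0,0,0,0.026,0,0,0],
])

```text
t: 6.75
eef_pos: [0.5511, -0.1695, 0.0923]
tcp_rot: [3.141, -0.001, 3.03]
wrist_force: [0.1, 0.3, -1.4]
grip_width: 0.0135
finger_force: 30.0
```

>>> drive_tool([
  [0,0,0,0,0,0,0],
  [0,0.002,0,0,0,0,0],
  [0,0.004,0,0,0,0,0],
  [0,0.006,0,0,0,0,0],
  [0,0.007,0,0,0,0,0],
])

```text
t: 7.25
eef_pos: [0.5441, -0.1688, 0.093]
tcp_rot: [-3.142, 0.0, 3.03]
wrist_force: [-0.3, 0.3, -0.4]
grip_width: 0.0134
finger_force: 30.0
```

>>> drive_tool([
  [0,0,0,0.002,0,0,0],
  [0,0,0,0.003,0,0,0],
  [0,0.002,0,0.003,0,0,0],
  [0,0.004,0,0.003,0,0,0],
  [0,0.006,0,0.003,0,0,0],
])

```text
t: 7.75
eef_pos: [0.5391, -0.1684, 0.0902]
tcp_rot: [-3.141, 0.002, 3.03]
wrist_force: [5.7, -0.3, -0.8]
grip_width: 0.0135
finger_force: 30.0
```

>>> drive_tool([
  [0,0.002,0,0,0,0,0],
  [0,0.004,0,0,0,0,0],
  [0,0.006,0,0,0,0,0],
  [0,0.007,0,0,0,0,0],
  [0,0.008,0,0,0,0,0],
])

```text
t: 8.25
eef_pos: [0.5298, -0.1671, 0.0897]
tcp_rot: [3.141, -0.001, 3.03]
wrist_force: [-0.7, -0.4, -0.5]
grip_width: 0.0136
finger_force: 30.0
```

>>> drive_tool([
  [0,0.002,0,0,0,0,0],
  [0,0.005,0,0,0,0,0],
  [0,0.008,0,0,0,0,0],
  [0,0.011,0,0,0,0,0],
  [0,0.014,0,0,0,0,0],
])

```text
t: 8.75
eef_pos: [0.5161, -0.1657, 0.0898]
tcp_rot: [3.142, -0.0, 3.03]
wrist_force: [-0.2, -0.1, -0.2]
grip_width: 0.0136
finger_force: 30.0
```

>>> drive_tool([
  [0,0.003,0,0,0,0,0],
  [0,0.006,0,0,0,0,0],
  [0,0.01,0,0,0,0,0],
  [0,0.014,0,0,0,0,0],
  [0,0.017,0,0,0,0,0],
])

```text
t: 9.25
eef_pos: [0.4992, -0.1638, 0.0898]
tcp_rot: [-3.142, -0.0, 3.03]
wrist_force: [0.7, 0.1, -0.1]
grip_width: 0.0137
finger_force: 30.0
```

>>> drive_tool([
  [0,0.002,0,0,0,0,0],
  [0,0.004,0,0,0,0,0],
  [0,0.004,0,0,0,0,0],
  [0,0.004,0,0,0,0,0],
])

```text
t: 9.65
eef_pos: [0.4956, -0.1634, 0.0899]
tcp_rot: [-3.142, 0.0, 3.03]
wrist_force: [0.7, 1.0, -0.9]
grip_width: 0.0136
finger_force: 30.0
```

```bash
python3 ov.py ov4.png
```

```text
9.65 [ 0.49564065 -0.1634279   0.08987238] [-3.14158845e+00  6.41491494e-05  3.03030235e+00] [ 0.73859594  0.95624512 -0.91388999] tip [ 0.57925648 -0.17337609  0.03687779] clipframe [-0.08177665 -0.00055676  0.03687779]
```

View pics/ov4.png

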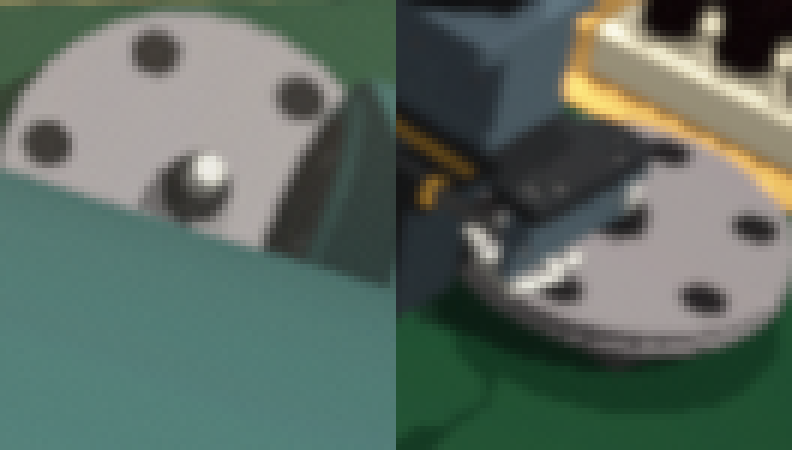

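The spindle and boss are bare. The clip now lies toward the robot-side edge of the large reel. Unloading the hook and lifting it out.

>>> drive_tool([
  [0,-0.004,0,0,0,0,0],
  [0,-0.004,0,-0.005,0,0,0],
  [0,-0.004,0,-0.013,0,0,0],
  [0,-0.004,0,-0.025,0,0,0],
  [0,-0.004,0,-0.05,0,0,0],
])

```text
t: 10.25
eef_pos: [0.4988, -0.1635, 0.14]
tcp_rot: [3.141, -0.002, 3.03]
wrist_force: [-0.6, -0.1, 0.3]
grip_width: 0.0135
finger_force: 30.0
```

>>> drive_tool([
  [0,0,0,-0.015,0,0,0],
  [0,0,0.02,-0.02,0,0,0],
  [0,0,0.06,-0.02,0,0,1],
  [0,0,0.1,-0.02,0,0,2],
  [0,0,0.14,-0.02,0,0,3],
])

```text
t: 10.75
eef_pos: [0.5153, -0.0234, 0.1608]
tcp_rot: [3.141, 0.001, 2.977]
wrist_force: [1.4, -0.2, -0.6]
grip_width: 0.0139
finger_force: 30.0
```

```bash
sed -i 's/\[-.02,0,.04\]/[-.04,0,.04]/' ov.py; python3 ov.py ov5.png
```

```text
10.75 [ 0.51526974 -0.02340466  0.16081334] [3.14146571e+00 1.19935391e-03 2.97659419e+00] [ 1.44937084 -0.18791435 -0.62049904] tip [ 0.59829138 -0.03783022  0.10791429] clipframe [-0.07773679  0.1362595   0.10791429]
```

View pics/ov5.png

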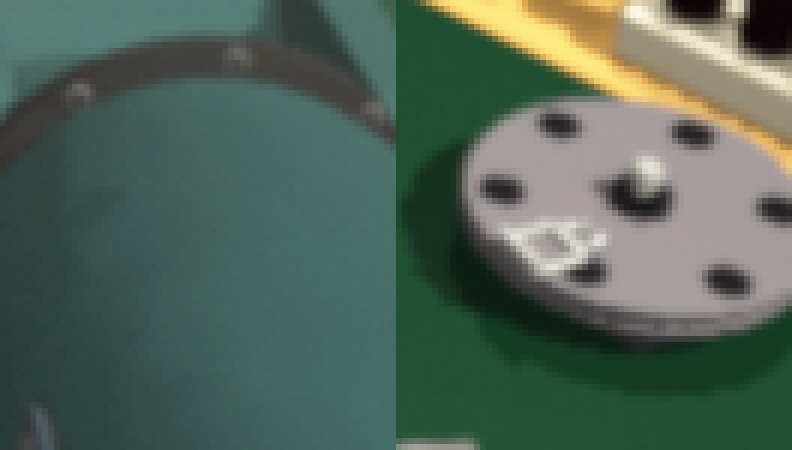

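The clip lies flat on the large reel near (550,245) in the crop, well clear of the bare spindle. Taking the pick back.

>>> drive_tool([
  [0,0.002,0.04,0,0,0,1],
  [0,0.005,0.085,0,0,0,2],
  [0,0.007,0.13,0,0,0,2.9],
  [0,0.01,0.175,0,0,0,2.9],
  [0,0.012,0.22,0,0,0,2.9],
])

```text
t: 11.35
eef_pos: [0.5393, 0.1957, 0.1606]
tcp_rot: [3.141, 0.001, 2.927]
wrist_force: [0.6, -1.1, -0.1]
grip_width: 0.0136
finger_force: 30.0
```

>>> drive_tool([
  [0,0,0.045,0,0,0,0],
  [0,0,0.085,0,0,0,0],
  [0,0,0.12,0,0,0,0],
  [0,0,0.145,0,0,0,0],
  [0,0,0.152,0,0,0,0],
])

```text
t: 11.85
eef_pos: [0.5721, 0.3445, 0.1604]
tcp_rot: [3.141, 0.001, 2.929]
wrist_force: [-0.1, -0.6, 0.1]
grip_width: 0.0138
finger_force: 30.0
```

>>> drive_tool([
  [0,0,0,0,0,0,0],
  [0,0,0,0,0,0,0],
])

```text
t: 12.05
eef_pos: [0.5712, 0.3416, 0.1599]
tcp_rot: [-3.141, -0.0, 2.927]
wrist_force: [0.9, -0.9, -0.1]
grip_width: 0.0137
finger_force: 30.0
```

>>> drive_tool([
  [0,0.016,0.004,0.015,0,0,0],
  [0,0.016,0.004,0.045,0,0,0],
  [0,0.016,0.004,0.07,0,0,0],
  [0,0.016,0.004,0.08,0,0,0],
  [0,0.016,0.004,0.085,0,0,0],
])

```text
t: 12.55
eef_pos: [0.5564, 0.3491, 0.0743]
tcp_rot: [-3.141, -0.001, 2.927]
wrist_force: [-1.1, -0.9, -0.2]
grip_width: 0.0136
finger_force: 30.0
```

>>> drive_tool([
  [0,0,0,0,0,0,0],
  [0,0,0,0.002,0,0,0],
  [0,0,0,0.004,0,0,0],
  [0,0,0,0.006,0,0,0],
  [0,0,0,0.008,0,0,0],
])

```text
t: 13.05
eef_pos: [0.5567, 0.3502, 0.067]
tcp_rot: [3.141, 0.0, 2.927]
wrist_force: [0.8, 0.1, -0.8]
grip_width: 0.014
finger_force: 30.0
```

>>> drive_tool([
  [0,0,0,0.001,0,0,0],
  [0,0,0,0.002,0,0,0],
  [0,0,0,0.0025,0,0,0],
  [0,0,0,0.0025,0,0,0],
])

```text
t: 13.45
eef_pos: [0.5566, 0.3502, 0.0643]
tcp_rot: [-3.142, -0.0, 2.927]
wrist_force: [0.4, 0.8, -0.9]
grip_width: 0.0137
finger_force: 30.0
```

>>> drive_tool([
  [0.25,0,0,0,0,0,0],
  [0.45,0,0,0,0,0,0],
  [0.45,0,0,0,0,0,0],
  [0.45,0,0,0,0,0,0],
])

```text
t: 13.85
eef_pos: [0.5566, 0.3502, 0.0644]
tcp_rot: [3.142, 0.0, 2.927]
wrist_force: [0.6, 0.1, -0.5]
grip_width: 0.0404
finger_force: 0.0
```

>>> drive_tool([
  [0.45,0,0,-0.01,0,0,0],
  [0.45,0,0,-0.035,0,0,0],
  [0.45,0,0,-0.08,0,0,0],
  [0.45,0,0,-0.125,0,0,0],
  [0.45,0,0,-0.14,0,0,0],
])

```text
t: 14.35
eef_pos: [0.5583, 0.3512, 0.21]
tcp_rot: [3.137, 0.005, 2.927]
wrist_force: [0.4, 0.0, -1.3]
grip_width: 0.041
finger_force: 0.0
```

```bash
python3 w.py w9
python3 - <<'E'
from h import *
np.set_printoptions(precision=4,suppress=True)
c=ctrl.read_camera('wrist');f=c['frame']
q=ctrl.spot_point('wrist','pick')[0]['pixel'];x,y=int(q[0]),int(q[1])
m=np.zeros(f.shape[:2],bool);m[y-75:y+75,x-25:x+25]=f[y-75:y+75,x-25:x+25].max(2)<75
n,l,st,_=cv2.connectedComponentsWithStats(m.astype(np.uint8));k=l[y-25,x];ys,xs=np.nonzero(l==k)
b=cv2.boxPoints(cv2.minAreaRect(np.c_[xs,ys].astype(np.float32)));print(k,b);print(np.array([at_z(c,p,.058) for p in b]))
for n in ['side','top']:
    c=ctrl.read_camera(n)
    for t,z in [('pick',.045),('clip_large',.034),('clip_small',.04)]:
        for s in ctrl.spot_point(n,t): print(n,t,round(s['p'],2),at_z(c,s['pixel'],z))
E
```

```text
14.4 [0.5585 0.3513 0.2104] [3.137  0.0051 2.9275] [2.2155 1.5889 1.9797] 0.040866632186414634
[0.4856 0.365  0.3635] [-0.2682 -0.004   1.3575] 368.1912160516166 273.88615379947055 205.1885143060893 [-0.0629  0.      0.      0.      0.    ]
rest [264.9 178.4] 0.56 [0.5543 0.3424 0.    ]
rest [139.2 203.3] 0.56 [0.552  0.2102 0.    ]
2 [[268. 143.]
 [281. 143.]
 [281. 246.]
 [268. 246.]]
[[0.5115 0.3535 0.058 ]
 [0.5137 0.3637 0.058 ]
 [0.6006 0.3454 0.058 ]
 [0.5982 0.3343 0.058 ]]
side pick 0.6 [0.5607 0.3488 0.045 ]
side clip_large 0.61 [ 0.6042 -0.1842  0.034 ]
side clip_small 0.41 [0.5962 0.0401 0.04  ]
top pick 0.85 [0.3099 0.5806 0.045 ]
top clip_large 0.67 [ 0.6132 -0.1793  0.034 ]
top clip_small 0.53 [0.6095 0.0429 0.04  ]
```

```bash
python3 -c "
from rig import ctrl
print(ctrl.job_done())"
```

```text
the job is handed in; nothing more can be done
None
```

The job is handed in at about 14.5 s. The large reel's clip is off and lying on that reel about 5 cm from the spindle, the pick is back on its white foam block, and the small reel's clip was not touched. While going down to grasp the pick, the gripper bumped the foam block and the wrist force read 116 N at the end of that move (limit 120 N); its peak, and the press on the block (limit 40 N), were not measured.

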